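# Start the filter cover's captive screw-knob and log the housing

## Robot

A 6-joint arm with a two-finger parallel gripper is mounted at the origin on the work surface. World frame = base frame: x ahead of the robot, y to its left, z up, the work surface at z = 0. Lengths are in mm, angles in degrees, forces in N, time in s.
With the tool pointing down it reaches from about 350 to 850 mm from the base axis. Payload 8.1 kg.
Tool frame: the origin (TCP) lies midway between the tips of the shut fingers; the grasp point (between the pads) lies 19 mm behind it (r.pinch_z is the distance from the TCP to the grasp point, in mm); z points along the fingers, y is the line along which they close (so a half turn about z gives the same grasp; the last joint's range is limited). The gripper opens to 85 mm and grips with 20 to 120 N. Pads are 22 mm wide; open, the fingers measure 114 mm over their backs; the gripper's body (76 mm by 85 mm) begins 54 mm behind the grasp point. The pads swing forward as they close: fully open they stand 13 mm farther back than shut.
Start: joints at [-80.294, 7.471, 85.268, -0, 87.261, -4.893], TCP at [151.251, -580.628, 231.292] pointing down, gripper open.
Joint ranges: [-169.43, 169.43], [-51.17, 129.36], [1.28, 143.12], [-76.62, 256.62], [0, 156.53], [-152.29, 152.29]. Speed limits (degrees/s): [136.94, 136.94, 159.86, 180, 180, 180].

## Interface

Orientations are given as [roll, pitch, yaw] about the fixed x, y, z axes, in that order (R = Rz(yaw) Ry(pitch) Rx(roll)).
In Python, from bench import r gives the robot as it stands.
- The arm moves only by the shell command python3 -m jog 'ROWS' [OPENING] [FORCE]. ROWS is JSON, one flat list of numbers, 6 for each row, row after row: the shift along the tool's x, y, z in m, then the turn, a rotation vector about the tool's x, y, z in rad. A call has 1 to 8 rows; each row is the pose to reach, as a shift and turn from the pose commanded when the call began, along the tool's axes at that moment; what a row does not reach only later rows make up. A row lasts 1/8 s, in which the tool goes at most 62.5 mm and 10.7 degrees, less where a joint would pass 70% of its speed; a pose out of reach is approached as far as the arm can. A call with a gripper value outside its range is refused whole. OPENING is the opening, from -1 (shut) to 1 (fully open), set as the call begins (- or left out, the last holds). The fingers move at their own pace and stop on an object; FORCE is the grip in N (left out, the last holds). Time passes only in rows, so rows that repeat a pose let the fingers close. It gives the time, the measured TCP pose, the force, the opening and the grip force at its end, in the units of the state.
- r.sense(): the state, without advancing time (a new reading comes with each control period).
- r.snapshot(name): name is "scene" or "top" or "wrist"; returns a dict with "pixels" (480x640x3 uint8, red, green, blue), "range_z" (480x640 float32, mm along the optical axis (not along the pixel's ray), 0 where there is no reading), "K" (3x3 intrinsics, pixels), "rvec" (rotation vector, rad) and "tvec" (3), from world to camera coordinates, as OpenCV has them. Camera axes: x right, y down, z forward; pixel columns grow to the right and rows downward; lengths in mm; the calibration is good to about 2 mm. A picture is of the moment at which its call begins.
- r.hand_in(): hands the job in; it is judged then, once.
Trained networks look in a picture, given as the dict that the camera call returned (one of the last four; its "shot" number tells which), for a name from the list of things; names that differ only in an ending like _2 or _b are one class to them, and where a whole thing is asked for, a point or a joint stands for the part that bears it (a point fixed in the world has none). Each returns a list of dicts, best first, with "score" (0 to 1); they miss things now and then, are a little off and sometimes report something else, mostly with a low value. They report only what shows in the picture. A call takes as long as a camera call. They do not tell look-alikes from the thing itself.
- r.look_for(picture, target): "bbox" ([left, top, right, bottom] in pixels, round what is visible of it).
- r.outline_of(picture, target): "region" (480x640 bool, what is visible of it) and "bbox" ([left, top, right, bottom] in pixels, round what is visible of it).
The state is a dict: "time": time; "joint_pos": joint angles; "qd": joint speeds; "joint_efforts": joint torques, N m; "tool_pos": TCP position; "tcp_rot": TCP orientation; "ft_force": force on the tool from outside, world axes, zero at the start; "wrist_torque": the same for the moment, N m; "finger_gap": finger opening in mm; "grip_force": force on a finger pad.
Only numpy, scipy, OpenCV 4.12 (cv2) and the standard library are available. Lean on these libraries where they do the work, as an engineer would, in place of code of your own. Each camera call takes 0.05 s, during which the arm holds its last target. There are 200 camera calls.

## Task

A fresh filter is in the vacuum filter housing: fasten its cover by pushing the captive bar knob in against its spring and, keeping it pressed, turning it about a quarter turn clockwise until it is fully home and stays in. Then take the hand scanner from its cradle, hold it still for a second facing the square code label on the housing's sloping front, squarely and roughly 7 cm away without touching the housing, and stand it back in its cradle. Leave the glassware and other things on the bench where they are.

Things in the scene. Friction and masses are not known exactly. Their poses are not given: they have to be found in the camera images.
- knob_grip (a point): grip point of the knob on the housing's sloping front, left half seen from the robot: black bar 70 long, 16 thick, 28 mm tall over a 48 mm flange. On the axis, 12 mm below the bar's top, 48 mm off the front when not pressed, 25 mm above the flange. Moves with the knob. z: out along the axis, 34 deg from vertical; x: along the bar; y: across. Push along -z, 4 to 10 N; clockwise is about -z
- knob_press (a joint): how far the knob is pressed in, m: 0 sprung fully out, 0.012 the limit. Its thread is blocked until it is pressed in at least 0.006; turning then draws it in to 0.009, where it stays when home
- knob_turn (a joint): clockwise turn of the knob, rad: 0 to 0.3 at the start, thread entered at about 0.45, fully home from 1.3 to the stop at 1.55; stays where it is left
- label (a point): centre of the 56 mm square paper label with a black square code, flat on the right half (seen from the robot) of the same sloping front, 135 mm from the knob's axis. z: out of the face, 34 degrees from vertical, leaning to the housing's front; x: up the slope; y: to the left along the face
- unit: the vacuum filter housing: white, wedge-shaped, fixed, 185 deep (x) x 270 wide (y) x 141 mm tall; a hose nipple at its back left corner reaches 193 mm. Origin: centre of its underside; its sloping front faces its -x. The slope rises 34 degrees from 35 mm at the front edge to 141 mm
- scanner: the grey hand scanner, 130 mm long, 0.22 kg: a head 54 x 46 x 40 mm (x, y, z) with a straight handle 34 x 30 mm (x, y) above it from z = 40 to 130 mm. Origin: centre of the window in the head's end face; it looks along its -z. It stands in its cradle, window down, handle up
- cradle: the scanner's cradle: a fixed black open-topped socket, 74 x 66 x 42 mm outside, inside 64 x 56 mm (x, y), inner floor 5 mm above its origin, on a 110 x 100 mm foot. Origin: centre of its underside; it may stand left or right of the housing
- jug: white plastic beaker-jug, 100 mm wide, 125 mm tall, with a side handle; loose bystander. Origin: centre of its underside
- media_bottle: glass media bottle, 86 mm wide, 180 mm tall; loose bystander. Origin: centre of its underside
- flask: long-necked measuring flask, 84 mm wide, 206 mm tall; loose bystander. Origin: centre of its underside
- dish: flat round dish, 94 mm wide, 18 mm high; loose bystander. Origin: centre of its underside
- filter_box: cardboard box, 120 x 120 x 50 mm; loose bystander. Origin: centre of its underside
- wash_bottle: white wash bottle, 72 mm wide, 180 mm tall with its spout; loose bystander. Origin: centre of its underside
There are look-alikes about, which are no part of the job. There is more than one size of the scanner; the job needs the smallest.

How it is judged (in metres and radians):
On the way, in this order (a step that is already met when the one before it is completed fails the run):
1. the knob is pressed in at least 6 mm (value of joint knob_press above 0.006 m), for 0.05 s.
2. the knob is turned home (at least 1.3 rad) and in at least 7 mm (value of joint knob_turn above 1.3 rad and value of joint knob_press above 0.007 m), for 0.2 s.
3. the gripped scanner is held still for 0.8 s, square to the label within 13 degrees, sighted within 20 mm of its centre each way, 30 to 130 mm off (x of label in the frame of scanner between -0.02 and 0.02 m and y of label in the frame of scanner between -0.02 and 0.02 m and z of label in the frame of scanner between -0.13 and -0.03 m and angle between the z axis of scanner and the z axis of label, either way round below 0.24 rad and linear speed of scanner below 0.03 m/s and angular speed of scanner below 0.25 rad/s and contact force between the fingers and scanner above 1 N), for 0.8 s.
At the end, for the whole second after the job is handed in: The knob is home by itself (turned at least 1.3 rad, in at least 7 mm), and the scanner stands released and at rest in its cradle, window down (within 12 mm of its centre in each direction, less than 10 mm above the cradle's underside, upright within 0.15 rad) (all of step 2 and x of scanner in the frame of cradle between -0.012 and 0.012 m and y of scanner in the frame of cradle between -0.012 and 0.012 m and z of scanner in the frame of cradle below 0.01 m and angle between scanner's own z axis and vertical below 0.15 rad and linear speed of scanner below 0.02 m/s); the robot touches nothing.
It fails at once if the scanner presses on the housing with more than 3 N (contact force between scanner and unit above 3 N).
It fails at once if a loose bystander is moved more than 40 mm (distance of any of jug, media_bottle, flask, dish, filter_box, wash_bottle from where it was at the start of the episode above 0.04 m).
It also fails if it takes over 70 s, if anything falls off the work surface, if the arm or the gripper's body presses on something with over 40 N, if the wrist force passes 120 N, or if a joint passes its speed limit or range.

## Working session

There is one attempt and no reset: what is moved stays moved. The work goes in short steps, Python scripts to look and compute and a shell command to move; the robot and the scene stay as the last step left them, time stands still between calls to the robot, and variables do not carry over. Pictures are saved under pics/ and viewed, at most 10 in all, crops included, and the job is handed in when it is done.

```bash
mkdir -p pics; ls; cat > h.py <<'E'
import numpy as np, cv2
from scipy.spatial.transform import Rotation as R
from bench import r
def cam(p):
    M=cv2.Rodrigues(np.array(p["rvec"],float))[0]; return M,np.array(p["tvec"],float).ravel()
def cloud(p):
    M,t=cam(p);K=np.array(p["K"]);z=p["range_z"].astype(float)
    v,u=np.mgrid[0:480,0:640]
    X=np.stack([(u-K[0,2])*z/K[0,0],(v-K[1,2])*z/K[1,1],z],-1)
    W=(X-t)@M; W[z<=0]=np.nan; return W
def proj(p,P):
    return cv2.projectPoints(np.array(P,float).reshape(-1,1,3),np.array(p["rvec"],float),np.array(p["tvec"],float),np.array(p["K"],float),None)[0].reshape(-1,2)
def save(p,n): cv2.imwrite("pics/"+n+".png",p["pixels"][:,:,::-1])
def pose():
    s=r.sense(); return np.array(s["tool_pos"]),R.from_euler("xyz",s["tcp_rot"],degrees=True)
E
python3 - <<'E'
from h import *
for n in("scene","top"):
    p=r.snapshot(n);save(p,n);W=cloud(p)
    M,t=cam(p);print(n,"cam at",-M.T@t, "K",p["K"][0][0])
    for k in("knob_grip","label","unit","scanner","cradle","jug","media_bottle","flask","dish","filter_box","wash_bottle"):
        for d in r.outline_of(p,k)[:4]:
            q=W[d["region"]];q=q[~np.isnan(q[:,0])]
            if len(q): print(k,round(d["score"],2),np.round(d["bbox"]),"med",np.round(np.median(q,0)),"lo",np.round(np.percentile(q,3,0)),"hi",np.round(np.percentile(q,97,0)))
print(r.sense())
E
```

```text
pics
scene cam at [1301.22901518  364.08684093 1384.79956596] K 525.022500083156
knob_grip 0.31 [390. 266. 430. 308.] med [547. 324.   7.] lo [477. 278.  -3.] hi [580. 374.  45.]
knob_grip 0.16 [406. 263. 425. 292.] med [535. 330.  84.] lo [509. 309.  37.] hi [548. 351. 138.]
label 0.64 [272. 262. 356. 310.] med [688. 115. 109.] lo [604. -19.  51.] hi [762. 186. 148.]
unit 0.74 [249. 263. 350. 337.] med [758.  80. 107.] lo [633. -49.  13.] hi [829. 205. 147.]
scanner 0.87 [406. 262. 423. 290.] med [535. 329.  82.] lo [508. 306.  32.] hi [549. 351. 138.]
scanner 0.86 [434. 216. 463. 264.] med [390. 375.  83.] lo [348. 347.  10.] hi [405. 403. 176.]
scanner 0.8 [373. 200. 399. 248.] med [414. 194.  87.] lo [386. 153.   9.] hi [439. 227. 176.]
cradle 0.76 [392. 268. 429. 304.] med [550. 327.   7.] lo [474. 281.  -2.] hi [579. 373.  44.]
jug 0.77 [205. 153. 242. 204.] med [ 459. -343.   77.] lo [ 401. -394.    5.] hi [ 513. -298.  124.]
media_bottle 0.67 [403. 290. 437. 345.] med [671. 389. 116.] lo [630. 352.   5.] hi [691. 427. 181.]
media_bottle 0.45 [404. 262. 425. 289.] med [535. 32
[... 2375 characters left out ...]
.  175.]
{'time': 1.2, 'joint_pos': array([-8.02942262e+01,  7.47048095e+00,  8.52695090e+01, -6.83323651e-04,
        8.72614109e+01, -4.89345425e+00]), 'qd': array([-0.0367198 ,  0.01980302,  0.00989742,  0.0038901 ,  0.06662137,
       -0.05465695]), 'joint_efforts': array([-2.66158691e-03, -5.69321001e+01, -5.00867164e+01, -3.30303628e-04,
        1.33556001e-03,  1.80243489e-06]), 'tool_pos': array([ 151.24559675, -580.61471852,  231.2829716 ]), 'tcp_rot': array([-1.79998546e+02,  5.60556483e-04,  1.45992607e+01]), 'ft_force': array([-0.54873205, -1.21316061,  0.81189825]), 'wrist_torque': array([-0.05985059,  0.00747717,  0.00559831]), 'grip_force': 0.0, 'finger_gap': 85.3410892610817}
```

```bash
python3 - <<'E'
import cv2,numpy as np
a=cv2.imread("pics/top.png")[120:340,90:530];b=cv2.imread("pics/scene.png")[140:370,140:510]
a=cv2.resize(a,(580,290),interpolation=cv2.INTER_CUBIC);b=cv2.resize(b,(500,310),interpolation=cv2.INTER_CUBIC)
o=np.zeros((600,580,3),np.uint8);o[:290,:580]=a;o[290:,:500]=b
cv2.imwrite("pics/both.png",o)
E
```

```text
(no output)
```

View pics/both.png

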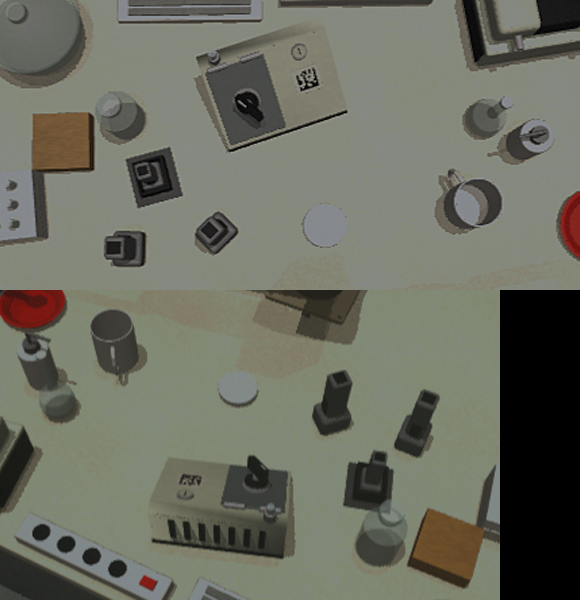

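```bash
cat >> h.py <<'E'
def plane(q,it=300,tol=3,cond=None):
    rng=np.random.default_rng(0);best=None
    for _ in range(it):
        a=q[rng.choice(len(q),3,False)];n=np.cross(a[1]-a[0],a[2]-a[0])
        if np.linalg.norm(n)<1e-6: continue
        n/=np.linalg.norm(n); n*=np.sign(n[2])
        if cond and not cond(n): continue
        m=abs((q-a[0])@n)<tol
        if best is None or m.sum()>best.sum(): best=m
    g=q[best];c=g.mean(0);n=np.linalg.svd(g-c,full_matrices=False)[2][2];n*=np.sign(n[2])
    return c,n,best
def plan(T,Rt,n=None):
    "print shift (tool axes, m) and turn (rad) from the present pose to pose T (mm), Rt"
    p,R0=pose();d=R0.inv().apply(np.array(T)-p)/1000;w=(R0.inv()*Rt).as_rotvec()
    k=max(np.linalg.norm(d)/.0625,np.degrees(np.linalg.norm(w))/10.7);print("rows>=%.1f"%k,"shift",np.round(d,4),"turn",np.round(w,4))
E
python3 - <<'E'
from h import *
for n in("top","scene"):
    p=r.snapshot(n);W=cloud(p);d=r.outline_of(p,"unit")[0]
    v,u=np.mgrid[0:480,0:640]
    m=cv2.dilate(d["region"].astype(np.uint8),np.ones((9,9)))>0
    m&=~np.isnan(W[...,0]);q=W[m]
    c,nn,b=plane(q,1500,3,lambda n:.72<n[2]<.92)
    print(n,"plane",c,nn,"tilt",np.degrees(np.arccos(nn[2])),"az of -n",np.degrees(np.arctan2(-nn[1],-nn[0])),b.sum())
    h=(q-c)@nn
    k=(h>15)&(h<65); qq=q[k]
    print(" above: n",k.sum(),"med",np.median(qq,0),"hmax",np.percentile(h[k],95))
    uv=np.c_[u[m],v[m]][k]; print(" px",uv.min(0),uv.max(0))
    pts=qq[h[k]>35];print(" bar pts",len(pts),pts.mean(0))
    if len(pts)>5:
        s=np.linalg.svd(pts-pts.mean(0),full_matrices=False);print(s[1]/len(pts)**.5,s[2][0])
E
```

```text
top plane [698.40609746  51.47756567  94.37814676] [-0.5181453  -0.19420961  0.83295142] tilt 33.59687476528817 az of -n 20.546846956088615 3243
 above: n 357 med [656.72179972 116.01879452 134.88697305] hmax 60.57183072272879
 px [248 156] [320 211]
 bar pts 196 [650.93681235 116.31177028 142.62998416]
[40.10649723  7.45745972  5.30179399] [-0.69419635 -0.56373387 -0.44754391]
scene plane [702.278832    48.52448112  94.08273276] [-0.52887177 -0.20277574  0.82412174] tilt 34.500449733222446 az of -n 20.97741913126171 2307
 above: n 320 med [664.1104398  120.81872686 132.58553337] hmax 56.02865188812671
 px [321 263] [343 306]
 bar pts 157 [652.18333108 116.19450598 137.33897704]
[23.62776591  7.04683331  4.35307233] [0.55515245 0.69839994 0.4517115 ]
```

```bash
cat >> h.py <<'E'
def frame(z,x):
    z=np.array(z)/np.linalg.norm(z);x=np.array(x)-z*(np.array(x)@z);x/=np.linalg.norm(x)
    return R.from_matrix(np.c_[x,np.cross(z,x),z])
E
python3 - <<'E'
from h import *
n=np.array([-.523,-.198,.829]);l=[-.354,.935,0]
plan(np.array([698,50,94])+n*200,frame(-n,l))
E
```

```text
rows>=11.8 shift [ 0.5768 -0.4605 -0.0285] turn [-0.4458  0.4963 -1.6234]
```

```bash
python3 -m jog '[0.045,-0.036,-0.01,-0.037,0.041,-0.135, 0.09,-0.072,-0.02,-0.074,0.082,-0.27, 0.135,-0.108,-0.03,-0.111,0.123,-0.405, 0.18,-0.144,-0.03,-0.148,0.164,-0.54, 0.225,-0.18,-0.03,-0.185,0.205,-0.675, 0.27,-0.216,-0.03,-0.222,0.246,-0.81, 0.315,-0.252,-0.03,-0.26,0.287,-0.945, 0.36,-0.288,-0.03,-0.297,0.328,-1.08]'
python3 - <<'E'
from h import *
n=np.array([-.523,-.198,.829]);l=[-.354,.935,0]
plan(np.array([698,50,94])+n*200,frame(-n,l)); print(r.sense()["joint_pos"])
E
```

```text
time: 2.4
tool_pos: [427.9, -209.7, 261.7]
tcp_rot: [156.6, -6.6, 79.1]
ft_force: [0.9, 0.8, 1.1]
finger_gap: 85.5
grip_force: 0.0
rows>=4.4 shift [0.2456 0.0988 0.0757] turn [-0.1485  0.1674 -0.5385]
[-46.58731092 -33.73625942 120.54480705  18.9030012   77.85885306
 -35.79099912]
```

```bash
python3 -m jog '[0.05,0.02,0.015,-0.03,0.034,-0.108, 0.1,0.04,0.03,-0.06,0.067,-0.216, 0.15,0.06,0.046,-0.09,0.1,-0.323, 0.2,0.08,0.061,-0.12,0.134,-0.43, 0.2456,0.0988,0.0757,-0.1485,0.1674,-0.5385, 0.2456,0.0988,0.0757,-0.1485,0.1674,-0.5385]' 0.2
python3 - <<'E'
from h import *
print(r.sense()["joint_pos"])
p=r.snapshot("wrist");save(p,"w1");W=cloud(p);M,t=cam(p);print("cam",-M.T@t,M[2])
c,nn,b=plane(W[~np.isnan(W[...,0])],1500,2,lambda n:.72<n[2]<.92)
print("plane",c,nn,b.sum(),np.degrees(np.arccos(nn[2])))
for k in("knob_grip","label"):
  for d in r.outline_of(p,k):
    q=W[d["region"]];q=q[~np.isnan(q[:,0])];h=(q-c)@nn
    print(k,round(d["score"],2),np.round(d["bbox"]),np.median(q,0),np.percentile(h,[5,50,95]))
E
```

```text
time: 3.15
tool_pos: [593.8, 10.8, 258.6]
tcp_rot: [146.1, -0.2, 110.8]
ft_force: [0.3, -0.2, 0.1]
finger_gap: 51.3
grip_force: 0.0
[-15.94321625 -22.74072207 116.42521628  22.74012524  60.15761703
 -43.47440236]
cam [495.2420272   50.1512115  377.37761925] [ 0.59906366 -0.07161263 -0.79749254]
plane [688.58759333  64.91662162  92.38427796] [-0.49889757 -0.19155738  0.845226  ] 21524 32.303842232831286
label 0.61 [226.  66. 418. 296.] [674.04464121 115.57888445  99.88885646] [-4.29336785 -0.53596643 52.26392137]
```

View pics/w1.png

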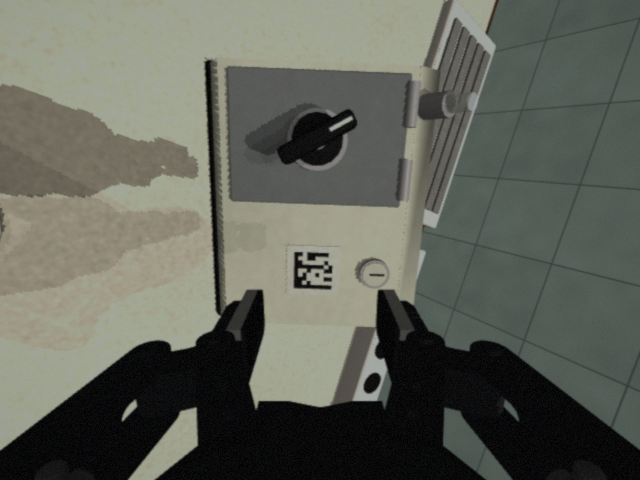

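```bash
python3 - <<'E'
from h import *
p=r.snapshot("wrist");W=cloud(p);M,t=cam(p);C=-M.T@t;K=np.array(p["K"])
g=p["pixels"].astype(int)
a=np.radians(20.9);s=np.sin(np.radians(34));n=np.array([-s*np.cos(a),-s*np.sin(a),np.cos(np.radians(34))])
e=np.array([np.cos(a)*n[2],np.sin(a)*n[2],s]);l=np.cross(n,e)
def off(x0,y0,x1,y1): q=W[y0:y1,x0:x1].reshape(-1,3);q=q[~np.isnan(q[:,0])];return q@n
f1=off(240,225,280,300);f2=off(345,225,400,255);g1=off(240,75,400,95);g2=off(240,180,390,195);f3=off(250,300,350,315)
for x in(f1,f2,f3,g1,g2):print(np.percentile(x,[10,50,90]))
d0=np.median(np.r_[f1,f2,f3]);print("d0",d0)
h=W@n-d0
b=np.zeros((480,640),bool);b[90:180,260:370]=True
k=b&(h>44)&(h<75)&(g.sum(-1)<300)
q=W[k];u,w=None,None
print("bar n",k.sum(),"h pct",np.percentile(h[k],[5,25,50,75,95]))
ab=np.c_[q@e,q@l].astype(np.float32);rc=cv2.minAreaRect(ab);print("rect",rc)
m=ab.mean(0);S=np.linalg.svd(ab-m,full_matrices=False);print("dir",S[2][0],np.degrees(np.arctan2(S[2][0][1],S[2][0][0])))
top=np.median(h[k]);cc=np.array(rc[0]);P=cc[0]*e+cc[1]*l+n*d0;print("bar axis foot on face",P,"bar top h",top)
# pixel-silhouette of bar top: rays onto plane h=60
def ray(uv,hh):
    v=M.T@np.array([(uv[0]-K[0,2])/K[0,0],(uv[1]-K[1,2])/K[1,1],1]);return C+v*((d0+hh-C@n)/(v@n))
for hh in(58,60,62):
    A=ray((280,157),hh);B=ray((355,115),hh);print(hh,np.linalg.norm(A-B),(A+B)/2-hh*n)
# label: white quad
gray=p["pixels"][235:305,275:350]
gg=cv2.cvtColor(gray,cv2.COLOR_RGB2GRAY);print("gray range",gg.min(),gg.max(),np.median(gg))
kk=(gg<90).astype(np.uint8);ys,xs=np.nonzero(kk);rr=cv2.minAreaRect(np.c_[xs+275,ys+235].astype(np.float32));print("code px",rr)
L=ray(rr[0],0);print("label",L,"label-knob",(L-P)@e,(L-P)@l)
cr=cv2.boxPoints(rr);print([np.linalg.norm(ray(cr[i],0)-ray(cr[i-1],0)) for i in range(4)])
E
```

```text
[-299.75365393 -298.47440653 -296.91514649]
[-300.2008     -299.20304804 -298.19640258]
[-297.90993829 -296.89965318  -84.67296301]
[-299.38749607 -298.39080469 -297.34702083]
[-296.75429914 -295.77532953 -294.80107989]
d0 -298.367561241896
bar n 1618 h pct [52.81812722 54.9303738  55.75235643 56.46164572 57.31761582]
rect ((605.635986328125, -123.98721313476562), (70.0331802368164, 16.12407684326172), 27.583127975463867)
dir [-0.8868667  -0.46202543] -152.4821
bar axis foot on face [669.15770152 122.80691186  91.30942694] bar top h 55.75235642678017
58 68.73699379740347 [669.97339622 120.54192278  91.27841166]
60 68.25588771966073 [670.00343198 120.51249067  91.29025602]
62 67.77478164191811 [670.03346774 120.48305856  91.30210039]
gray range 2 166 156.0
code px ((313.5, 267.0), (36.0, 37.0), 90.0)
label [713.3819828   -6.41632794  88.0823633 ] label-knob -5.770930954888059 -136.49741042648105
[np.float64(41.65948182541049), np.float64(39.53611421788539), np.float64(41.64093733260492), np.float64(40.833983554062385)]
```

```bash
python3 - <<'E'
from h import *
a=np.radians(20.9);s=np.sin(np.radians(34));n=np.array([-s*np.cos(a),-s*np.sin(a),np.cos(np.radians(34))])
e=np.array([np.cos(a)*n[2],np.sin(a)*n[2],s]);l=np.cross(n,e)
P=np.array([669.2,122.8,91.3]);b=np.radians(27.5);u=e*np.cos(b)+l*np.sin(b);w=np.cross(n,u)
L=np.array([713.4,-6.4,88.1])
o=[]
for nm,(x,y) in(("top",(240,140)),("scene",(260,250))):
    p=r.snapshot(nm);im=np.ascontiguousarray(p["pixels"][y:y+90,x:x+100,::-1]);im=cv2.resize(im,None,fx=5.5,fy=5.5,interpolation=cv2.INTER_CUBIC)[:,:550]
    if nm=="top": im=im[:,:390]
    else: im=im[:,:400]
    def pts(X): return np.int32((proj(p,X)-[x,y]+.5)*5.5)
    for hh,c in((57,(0,255,0)),):
        cv2.polylines(im,[pts([P+hh*n+i*35*u+j*8*w for i,j in((1,1),(1,-1),(-1,-1),(-1,1))])],True,c,1)
    cv2.polylines(im,[pts([L+i*28*e+j*28*l for i,j in((1,1),(1,-1),(-1,-1),(-1,1))])],True,(0,0,255),1)
    o.append(im)
cv2.imwrite("pics/ov.png",np.hstack(o))
E
```

```text
(no output)
```

View pics/ov.png

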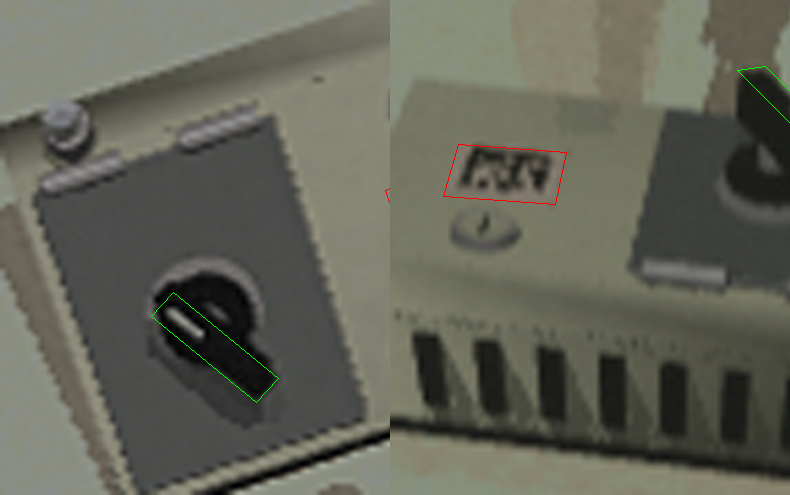

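```bash
cat >> h.py <<'E'
a=np.radians(20.9);s=np.sin(np.radians(34));n=np.array([-s*np.cos(a),-s*np.sin(a),np.cos(np.radians(34))])
e=np.array([np.cos(a)*n[2],np.sin(a)*n[2],s]);l=np.cross(n,e)
P=np.array([669.2,122.8,91.3]);b=np.radians(27.5);u=e*np.cos(b)+l*np.sin(b);w=np.cross(n,u)
L=np.array([713.4,-6.4,88.1])
E
python3 -c "
from h import *
plan(P+n*95,frame(-n,u))"
```

```text
rows>=5.8 shift [ 0.0813 -0.0016  0.1071] turn [5.0000e-04 3.7000e-03 1.0825e+00]
```

```bash
python3 -m jog '[0.0135,0,0.015,0,0,0.18, 0.027,0,0.03,0,0.001,0.36, 0.041,0,0.05,0,0.002,0.54, 0.054,-0.001,0.07,0,0.003,0.72, 0.068,-0.001,0.09,0,0.003,0.9, 0.0813,-0.0016,0.1071,0,0.0037,1.0825, 0.0813,-0.0016,0.1071,0,0.0037,1.0825]' 0
python3 -c "
from h import *
s=r.sense();print(s['joint_pos'])
plan(P+n*28,frame(-n,u));print(r.sense()['ft_force']@n)"
```

```text
time: 4.32
tool_pos: [618.6, 105.1, 168.1]
tcp_rot: [162.8, -29.7, 53.1]
ft_force: [0.4, -0.0, -0.4]
finger_gap: 42.7
grip_force: 0.0
[ -2.59311399 -14.23297044 119.46576876  18.56738822  44.72367123
  29.13694674]
rows>=1.1 shift [0.0007 0.0022 0.0657] turn [-0.0029  0.0011  0.0015]
-0.5407754551381863
```

```bash
python3 -m jog '[0,0.001,0.03,-0.002,0,0, 0.0005,0.002,0.05,-0.003,0.001,0.001, 0.0007,0.0022,0.0605,-0.003,0.001,0.0015, 0.0007,0.0022,0.0657,-0.003,0.001,0.0015, 0.0007,0.0022,0.0657,-0.003,0.001,0.0015]'
python3 -m jog '[0,0,0,0,0,0, 0,0,0,0,0,0, 0,0,0,0,0,0, 0,0,0,0,0,0, 0,0,0,0,0,0]' -1 60
python3 -c "
from h import *
s=r.sense();print(s['ft_force']@n,s['wrist_torque'],s['ft_force']);p,_=pose();print((p-P)@n,(p-P)@u,(p-P)@w)
c=r.snapshot('wrist');save(c,'w2')"
```

```text
time: 4.95
tool_pos: [655.9, 116.8, 116.6]
tcp_rot: [162.5, -29.8, 53.1]
ft_force: [-0.7, 0.4, -0.5]
finger_gap: 42.6
grip_force: 0.0
time: 5.58
tool_pos: [655.6, 117.6, 116.5]
tcp_rot: [162.6, -29.8, 53.1]
ft_force: [-3.8, 4.0, 2.0]
finger_gap: 14.9
grip_force: 60.6
2.8666746063348763 [0.23227989 0.37597003 0.23822197] [-3.81475273  4.04421818  2.0271797 ]
29.024005658680696 1.7755387952318749 -0.9279901355194163
```

View pics/w2.png

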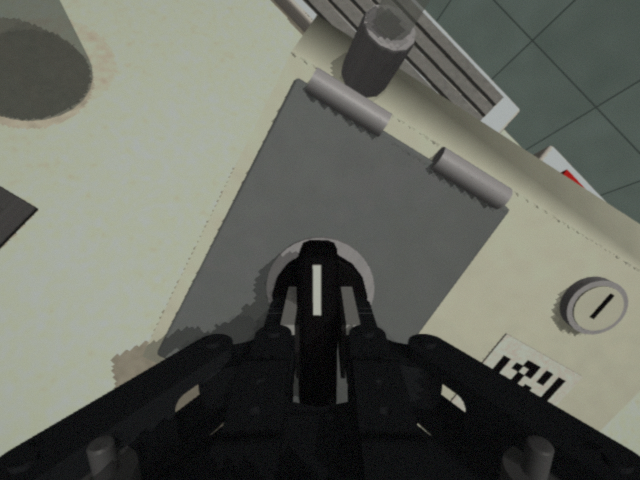

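The bar is held between the pads (column ~318, rows 240–400). Now I press it in.

```bash
python3 -m jog '[0,0,0.003,0,0,0, 0,0,0.006,0,0,0, 0,0,0.0085,0,0,0, 0,0,0.0085,0,0,0]'
python3 -c "
from h import *
s=r.sense();print(s['ft_force']@n,s['wrist_torque'],s['joint_pos']);p,_=pose();print((p-P)@n,(p-P)@u,(p-P)@w)"
```

```text
time: 6.12
tool_pos: [660.1, 119.1, 109.4]
tcp_rot: [162.6, -29.8, 53.1]
ft_force: [-7.0, 1.9, 4.7]
finger_gap: 14.7
grip_force: 61.0
7.116723128626398 [0.00947998 0.52215341 0.19743721] [ -0.59652133  -2.42917566 115.73609311  20.3341268   36.1681759
  27.77748625]
20.50557945045604 1.697716145118407 -1.0709245310341076
```

```bash
python3 -m jog '[0,0,0.0005,0,0,0.16, 0,0,0.0005,0,0,0.32, 0,0,0.0005,0,0,0.48, 0,0,0.0005,0,0,0.64, 0,0,0.0005,0,0,0.8, 0,0,0.0005,0,0,0.96, 0,0,0.0005,0,0,1.12, 0,0,0.0005,0,0,1.2]'
python3 -c "
from h import *
s=r.sense();p,q=pose();print(s['ft_force']@n,s['ft_force'],s['wrist_torque']@n,s['joint_pos']);print((p-P)@n,(p-P)@u,(p-P)@w)"
```

```text
time: 7.12
tool_pos: [661.0, 116.4, 109.0]
tcp_rot: [-156.0, -25.1, -26.0]
ft_force: [-5.6, -12.5, 3.6]
finger_gap: 14.7
grip_force: 61.5
8.408593606410154 [ -5.5587468  -12.53323567   3.62408717] 0.11385612012740115 [ -0.75494586  -2.35769899 115.71676677  20.15741082  36.02575273
  96.73707355]
20.24476521320492 0.10843571296056247 -3.467407505116237
```

```bash
python3 -m jog '[0,0,0,0,0,0.06, 0,0,0,0,0,0.12, 0,0,0,0,0,0.12]'
python3 -c "
from h import *
s=r.sense();print(s['ft_force']@n,s['wrist_torque']@n,s['joint_pos'][5])"
python3 -m jog '[0,0,0,0,0,0.05, 0,0,0,0,0,0.1, 0,0,0,0,0,0.1]'
python3 -c "
from h import *
s=r.sense();print(s['ft_force']@n,s['ft_force'],s['wrist_torque']@n,s['joint_pos'][5]);p,q=pose();print((p-P)@n)
x=q.as_matrix()[:,0];print(np.degrees(np.arctan2(x@l,x@e)))"
```

```text
time: 7.5
tool_pos: [661.0, 116.2, 108.9]
tcp_rot: [-153.4, -22.2, -32.7]
ft_force: [-4.4, -13.5, 3.3]
finger_gap: 15.2
grip_force: 61.6
7.7001542780419445 0.007124231449048073 103.4470836656986
time: 7.88
tool_pos: [660.9, 116.2, 108.8]
tcp_rot: [-151.5, -19.6, -37.9]
ft_force: [-5.9, -11.8, 3.5]
finger_gap: 15.1
grip_force: 71.7
8.313222119462237 [ -5.90532427 -11.84781397   3.455588  ] 1.5154841850715755 109.07893062660649
20.205769119561637
-53.72098693996591
```

```bash
python3 -m jog '[0,0,0,0,0,-0.02, 0,0,0,0,0,-0.02, 0,0,0,0,0,-0.02, 0,0,0,0,0,-0.02]' -0.1
python3 -m jog '[0,0,-0.03,0,0,0, 0,0,-0.07,0,0,0, 0,0,-0.12,0,0,0, 0,0,-0.12,0,0,0]'
python3 - <<'E'
from h import *
p=r.snapshot("wrist");save(p,"w3");W=cloud(p);h=(W-P)@n
g=p["pixels"].astype(int).sum(-1)
d=np.linalg.norm((W-P)-h[...,None]*n,axis=-1)
k=(d<38)&(h>30)&(h<70)&(g<300);q=W[k];print(k.sum(),np.percentile(h[k],[10,50,90]))
k&=abs(h-np.median(h[k]))<4;q=W[k];rc=cv2.minAreaRect(np.c_[(q-P)@e,(q-P)@l].astype(np.float32));print(rc)
print(r.sense()["joint_pos"])
E
```

```text
time: 8.38
tool_pos: [660.5, 119.1, 108.8]
tcp_rot: [-151.7, -19.9, -36.9]
ft_force: [0.0, -0.5, 0.3]
finger_gap: 38.5
grip_force: 0.0
time: 8.88
tool_pos: [599.1, 94.6, 214.0]
tcp_rot: [-151.4, -20.3, -37.0]
ft_force: [0.0, 0.0, 0.7]
finger_gap: 38.7
grip_force: 0.0
1796 [44.79725253 47.19513723 48.33064907]
((0.7996864318847656, -0.022144317626953125), (15.977364540100098, 69.2575912475586), 41.7917594909668)
[ -4.09661452 -21.17245179 120.46442943  17.89312858  50.20730535
 109.98019105]
```

View pics/w3.png

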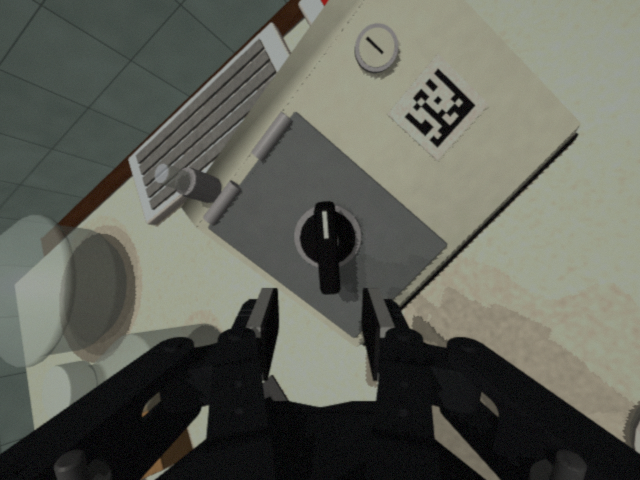

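```bash
python3 -c "
from h import *
y=np.radians(109);X=[np.cos(y),np.sin(y),0]
plan([547,256,310],frame([0,0,-1],X))"
```

```text
rows>=13.3 shift [-0.0956 -0.1529 -0.0767] turn [ 0.2402 -0.7395 -2.3652]
```

```bash
python3 -m jog '[-0.007,-0.01,-0.012,0.017,-0.053,-0.169, -0.014,-0.02,-0.024,0.034,-0.106,-0.338, -0.021,-0.03,-0.036,0.051,-0.158,-0.507, -0.028,-0.045,-0.048,0.069,-0.211,-0.676, -0.036,-0.06,-0.055,0.086,-0.264,-0.845, -0.046,-0.075,-0.06,0.103,-0.317,-1.014, -0.056,-0.09,-0.065,0.12,-0.37,-1.183, -0.066,-0.105,-0.07,0.137,-0.423,-1.352]' 0.6
python3 -c "
from h import *
y=np.radians(109);X=[np.cos(y),np.sin(y),0]
plan([547,256,310],frame([0,0,-1],X));print(r.sense()['joint_pos'])"
```

```text
time: 9.93
tool_pos: [552.8, 203.1, 288.2]
tcp_rot: [-176.0, -17.5, 50.1]
ft_force: [-0.0, -0.8, 0.1]
finger_gap: 68.1
grip_force: 0.0
rows>=5.7 shift [ 0.0417 -0.039  -0.007 ] turn [ 0.0934 -0.3133 -1.0088]
[ 5.82889564 -6.93122467 95.64959272 15.20870466 81.69155743 44.18084953]
```

```bash
python3 -m jog '[0.007,-0.0065,-0.001,0.016,-0.052,-0.168, 0.014,-0.013,-0.002,0.031,-0.104,-0.336, 0.021,-0.02,-0.003,0.047,-0.157,-0.504, 0.028,-0.026,-0.005,0.062,-0.209,-0.673, 0.035,-0.033,-0.006,0.078,-0.261,-0.841, 0.0417,-0.039,-0.007,0.0934,-0.3133,-1.0088, 0.0417,-0.039,-0.007,0.0934,-0.3133,-1.0088]'
python3 - <<'E'
from h import *
p=r.snapshot("wrist");save(p,"w4");W=cloud(p)
print(r.sense()["joint_pos"])
for k in("scanner","cradle"):
  for d in r.outline_of(p,k)[:3]:
    m=d["region"];q=W[m];q=q[~np.isnan(q[:,0])]
    print(k,round(d["score"],2),np.round(d["bbox"]),np.percentile(q,[2,50,98],0).round(1).tolist())
v=(abs(W[...,0]-524)<90)&(abs(W[...,1]-322)<90)
z=W[...,2]
for a0,a1 in((125,150),(43,54),(36,50),(2,9)):
    k=v&(z>a0)&(z<a1);q=W[k]
    if len(q)>10: print(a0,len(q),np.median(q[:,2]),cv2.minAreaRect(q[:,:2].astype(np.float32)))
E
```

```text
time: 10.8
tool_pos: [547.2, 257.0, 310.0]
tcp_rot: [180.0, -0.1, 108.8]
ft_force: [-0.4, 0.3, -0.1]
finger_gap: 68.0
grip_force: 0.0
[2.01740370e+01 6.97495723e+00 7.76495129e+01 9.06927400e-02
 9.52998845e+01 1.59296163e+00]
scanner 0.79 [295. 118. 340. 161.] [[493.2, 305.3, 39.3], [520.5, 328.6, 133.9], [545.8, 352.7, 137.8]]
scanner 0.75 [ 97.   0. 240.  95.] [[343.4, 345.3, 16.5], [387.7, 366.9, 123.8], [402.4, 400.4, 177.0]]
scanner 0.73 [100. 178. 227. 273.] [[366.1, 166.5, 10.8], [406.2, 200.8, 130.1], [435.3, 229.4, 177.1]]
cradle 0.58 [276.  94. 363. 180.] [[462.7, 275.9, 2.6], [519.3, 332.3, 4.8], [575.8, 382.5, 43.3]]
125 1235 135.18590198474462 ((562.2384643554688, 348.604736328125), (129.4438934326172, 33.55717086791992), 25.061025619506836)
43 678 43.97880443189367 ((553.9150390625, 344.3218688964844), (155.73219299316406, 75.49867248535156), 24.253400802612305)
36 1810 42.48458359203286 ((553.6504516601562, 344.11614990234375), (156.3901824951172, 76.24710845947266), 24.097909927368164)
2 4076 4.281591481694358 ((523.9869384765625, 323.11529541015625), (177.75967407226562, 179.53823852539062), 89.7419662475586)
```

View pics/w4.png

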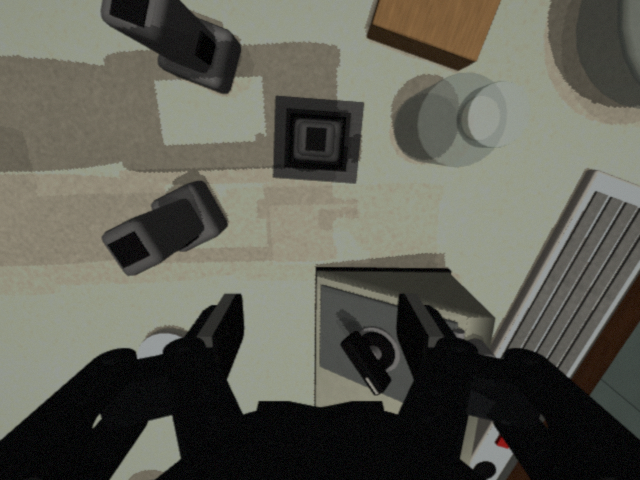

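Three scanners: at (317,139), in the cradle and topping out at 135 mm (130 plus the 5 mm floor); at (180,45) and at (165,225), both about 180 mm tall and standing on the bench. The one in the cradle is the smallest and fits. I'll confirm it in an enlarged crop.

```bash
python3 - <<'E'
from h import *
p=r.snapshot("wrist");W=cloud(p);z=W[...,2]
d=r.outline_of(p,"scanner");m=[x for x in d if 280<(x["bbox"][0]+x["bbox"][2])/2<350][0]["region"]
k=cv2.dilate(m.astype(np.uint8),np.ones((3,3)))>0
k&=(z>128)&(z<142);q=W[k];rc=cv2.minAreaRect(q[:,:2].astype(np.float32));print("handle",len(q),np.median(q[:,2]),rc)
dd=np.hypot(W[...,0]-rc[0][0],W[...,1]-rc[0][1])
k=(dd<55)&(z>36)&(z<50);q=W[k];r2=cv2.minAreaRect(q[:,:2].astype(np.float32));print("rim",len(q),np.median(q[:,2]),r2)
im=np.ascontiguousarray(p["pixels"][80:195,260:380,::-1]);im=cv2.resize(im,None,fx=5,fy=5,interpolation=cv2.INTER_CUBIC)
for c,zz,col in((rc,135,(0,255,0)),(r2,42,(0,0,255))):
    bx=cv2.boxPoints(c);cv2.polylines(im,[np.int32((proj(p,np.c_[bx,np.full(4,zz)])-[260,80]+.5)*5)],True,col,1)
cv2.imwrite("pics/crop.png",im)
E
```

```text
handle 1235 135.18749047864426 ((519.7535400390625, 328.833984375), (33.98310089111328, 29.937265396118164), 14.216846466064453)
rim 1687 42.46813098469837 ((519.5941162109375, 328.75054931640625), (74.08675384521484, 66.01012420654297), 14.723891258239746)
```

View pics/crop.png

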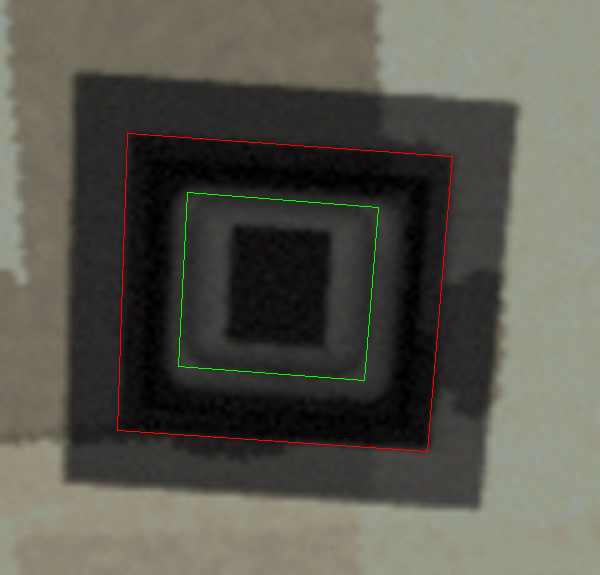

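The crop confirms it: handle 34 x 30 mm, centred in the 74 x 66 mm cradle.

```bash
python3 -c "
from h import *
y=np.radians(104.5);X=[np.cos(y),np.sin(y),0]
plan([519.7,328.8,175],frame([0,0,-1],X))"
```

```text
rows>=2.5 shift [ 0.079  -0.0033  0.1366] turn [ 0.0029 -0.0014  0.07  ]
```

```bash
python3 -m jog '[0.027,-0.001,0.046,0.001,0,0.024, 0.054,-0.002,0.092,0.002,-0.001,0.047, 0.079,-0.0033,0.1366,0.003,-0.0014,0.07, 0.079,-0.0033,0.1366,0.003,-0.0014,0.07]'
python3 -c "
from h import *
y=np.radians(104.5);X=[np.cos(y),np.sin(y),0]
plan([519.7,328.8,80],frame([0,0,-1],X))"
```

```text
time: 11.55
tool_pos: [516.2, 328.6, 170.6]
tcp_rot: [-179.6, 0.1, 104.7]
ft_force: [0.5, 0.2, -0.2]
finger_gap: 68.4
grip_force: 0.0
rows>=1.5 shift [-0.0005  0.0041  0.0906] turn [-0.0078  0.0018  0.0028]
```

```bash
python3 -m jog '[0,0,0,0,0,0, 0,0,0,0,0,0]'
python3 -c "
from h import *
y=np.radians(104.5);X=[np.cos(y),np.sin(y),0]
plan([519.7,328.8,80],frame([0,0,-1],X))"
```

```text
time: 11.8
tool_pos: [521.4, 329.1, 178.6]
tcp_rot: [179.7, -0.0, 104.6]
ft_force: [-0.1, -0.4, -0.2]
finger_gap: 68.3
grip_force: 0.0
rows>=1.6 shift [ 0.0001 -0.0022  0.0985] turn [ 0.0049 -0.0004  0.0016]
```

```bash
python3 -m jog '[0,0,0.03,0,0,0, 0,0,0.055,0,0,0, 0,0,0.075,0,0,0, 0,0,0.09,0,0,0, 0,0,0.095,0,0,0, 0,0,0.095,0,0,0]'
python3 -m jog '[0,0,0,0,0,0, 0,0,0,0,0,0, 0,0,0,0,0,0, 0,0,0,0,0,0, 0,0,0,0,0,0]' -1 40
python3 -c "
from h import *
s=r.sense();print(s['ft_force'],s['wrist_torque'])"
```

```text
time: 12.55
tool_pos: [519.7, 329.4, 80.9]
tcp_rot: [180.0, 0.0, 104.7]
ft_force: [-0.2, -0.3, 0.1]
finger_gap: 68.0
grip_force: 0.0
time: 13.18
tool_pos: [520.1, 329.7, 81.6]
tcp_rot: [179.9, 0.0, 104.7]
ft_force: [-0.0, -0.6, 5.8]
finger_gap: 33.5
grip_force: 43.7
[-0.00874103 -0.61173973  5.78127444] [-0.00999639  0.02195559 -0.00247113]
```

```bash
python3 -m jog '[0,0,-0.02,0,0,0, 0,0,-0.06,0,0,0, 0,0,-0.11,0,0,0, 0,0,-0.16,0,0,0, 0,0,-0.205,0,0,0, 0,0,-0.205,0,0,0, 0,0,-0.205,0,0,0]' - 50
python3 -c "
from h import *
plan(L+n*216,frame(-n,l));print(L+n*216,r.sense()['joint_pos'])"
```

```text
time: 14.05
tool_pos: [518.9, 329.2, 284.7]
tcp_rot: [-180.0, 0.0, 104.7]
ft_force: [-0.4, -0.5, -3.7]
finger_gap: 33.4
grip_force: 48.8
rows>=6.2 shift [-0.387  -0.0169  0.0178] turn [-0.5937  0.0329 -0.1053]
[600.56148931 -49.48883725 267.17211567] [ 2.76262771e+01  8.87453778e+00  7.81997836e+01 -3.21295997e-02
  9.29810354e+01  1.29511958e+01]
```

```bash
python3 -m jog '[-0.03,-0.001,0,-0.05,0.003,-0.01, -0.08,-0.003,0,-0.13,0.007,-0.02, -0.135,-0.006,0,-0.21,0.011,-0.035, -0.19,-0.008,0.003,-0.29,0.016,-0.05, -0.245,-0.011,0.006,-0.37,0.021,-0.065, -0.3,-0.013,0.01,-0.46,0.025,-0.08, -0.35,-0.015,0.014,-0.54,0.03,-0.095, -0.387,-0.017,0.018,-0.594,0.033,-0.105]'
python3 -m jog '[0,0,0,0,0,0, 0,0,0,0,0,0, 0,0,0,0,0,0]'
python3 - <<'E'
from h import *
p=r.snapshot("wrist");save(p,"w5")
plan(L+n*146,frame(-n,l));print(r.sense()['joint_pos'])
W=cloud(p);h=(W-L)@n;g=cv2.cvtColor(p["pixels"],cv2.COLOR_RGB2GRAY)
k=(abs(h)<5)&(abs((W-L)@e)<27)&(abs((W-L)@l)<27)
kd=k&(g<90);print(k.sum(),kd.sum(),np.median(h[k]));
if kd.sum()>20:
    q=W[kd];rr=cv2.minAreaRect(np.c_[(q-L)@e,(q-L)@l].astype(np.float32));print("code vs L (e,l)",rr)
E
```

```text
time: 15.05
tool_pos: [599.3, -51.1, 264.1]
tcp_rot: [146.0, -0.2, 110.8]
ft_force: [0.3, 0.6, -3.6]
finger_gap: 33.4
grip_force: 49.6
time: 15.42
tool_pos: [600.8, -47.8, 267.3]
tcp_rot: [146.0, -0.1, 111.0]
ft_force: [0.3, 0.5, -2.3]
finger_gap: 33.3
grip_force: 49.6
rows>=1.1 shift [-0.0015 -0.0012  0.0698] turn [ 0.0012 -0.0015  0.0012]
[-23.33304434 -19.58578991 113.1634045   26.04762551  63.17919038
 -51.41609113]
1723 485 1.1040035225432177
code vs L (e,l) ((0.6155681610107422, 5.904996871948242), (30.596689224243164, 39.91018295288086), 89.26461029052734)
```

View pics/w5.png

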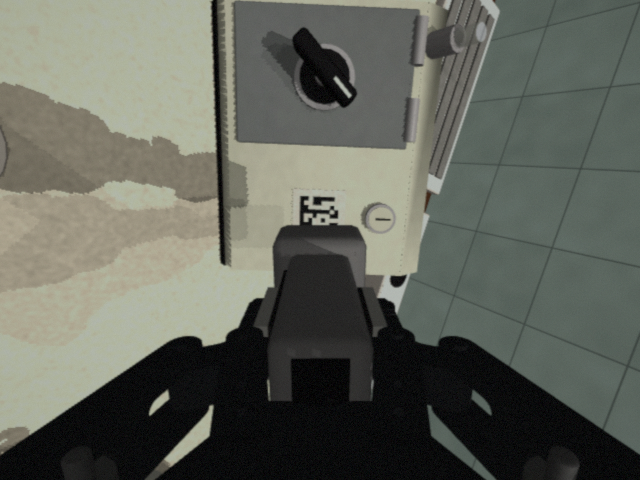

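```bash
python3 -m jog '[0,0,0.01,0,0,0, 0,0,0.025,0,0,0, 0,0,0.042,0,0,0, 0,0,0.056,0,0,0, 0,0,0.066,0,0,0, 0,0,0.07,0,0,0, 0,0,0.07,0,0,0, 0,0,0.07,0,0,0]'
python3 -m jog '[0,0,0,0,0,0, 0,0,0,0,0,0, 0,0,0,0,0,0, 0,0,0,0,0,0, 0,0,0,0,0,0, 0,0,0,0,0,0, 0,0,0,0,0,0, 0,0,0,0,0,0]'
python3 -m jog '[0,0,0,0,0,0, 0,0,0,0,0,0, 0,0,0,0,0,0, 0,0,0,0,0,0, 0,0,0,0,0,0, 0,0,0,0,0,0, 0,0,0,0,0,0, 0,0,0,0,0,0]'
python3 - <<'E'
from h import *
p,q=pose();z=q.as_matrix()[:,2];S=p+z*76;print("window",S,"err e,l,n",(L-S)@e,(L-S)@l,(L-S)@n,"angle",np.degrees(np.arccos(-z@n)))
plan(L+n*230,frame(-n,l));print(r.sense()["qd"])
E
```

```text
time: 16.48
tool_pos: [637.9, -35.5, 210.5]
tcp_rot: [145.9, 0.0, 110.9]
ft_force: [0.4, -0.1, -3.0]
finger_gap: 33.5
grip_force: 49.6
time: 17.48
tool_pos: [637.7, -35.3, 209.9]
tcp_rot: [145.9, -0.0, 110.9]
ft_force: [0.1, -0.3, -3.4]
finger_gap: 33.3
grip_force: 49.6
time: 18.48
tool_pos: [637.7, -35.3, 209.8]
tcp_rot: [145.9, -0.0, 110.9]
ft_force: [-0.6, -0.2, -2.8]
finger_gap: 33.6
grip_force: 49.6
window [677.48741928 -20.04653285 146.91637614] err e,l,n -1.039792367245768 -0.06273014816486545 -70.24401976321343 angle 0.10075223680336169
rows>=1.3 shift [-0.     -0.0008 -0.0838] turn [ 0.0018 -0.0001 -0.0003]
[-0.03195417  0.07841968  0.05914377 -0.03962381 -0.06886512  0.04932047]
```

Held squarely and still, 70 mm off. Next I retreat and carry it back.

```bash
python3 -m jog '[0,0,-0.02,0,0,0, 0,0,-0.045,0,0,0, 0,0,-0.07,0,0,0, 0,0,-0.084,0,0,0, 0,0,-0.084,0,0,0, 0,0,-0.084,0,0,0]'
python3 -c "
from h import *
y=np.radians(104.6);X=[np.cos(y),np.sin(y),0]
plan([519.7,328.8,285],frame([0,0,-1],X))"
```

```text
time: 19.23
tool_pos: [593.6, -51.9, 278.4]
tcp_rot: [145.9, -0.1, 110.9]
ft_force: [-0.4, -0.7, -3.2]
finger_gap: 33.8
grip_force: 49.8
rows>=6.2 shift [0.382  0.0587 0.0322] turn [ 0.5937 -0.0337  0.1061]
```

```bash
python3 -m jog '[0.03,0.004,0.002,0.04,-0.002,0.008, 0.085,0.012,0.005,0.12,-0.007,0.02, 0.14,0.021,0.009,0.21,-0.012,0.04, 0.195,0.03,0.014,0.3,-0.017,0.055, 0.25,0.038,0.019,0.39,-0.022,0.07, 0.3,0.046,0.024,0.47,-0.027,0.085, 0.35,0.054,0.029,0.545,-0.031,0.098, 0.382,0.0587,0.0322,0.5937,-0.0337,0.1061]'
python3 -m jog '[0,0,0,0,0,0, 0,0,0,0,0,0, 0,0,0,0,0,0, 0,0,0,0,0,0, 0,0,0,0,0,0, 0,0,0,0,0,0]'
python3 -c "
from h import *
y=np.radians(104.6);X=[np.cos(y),np.sin(y),0]
plan([520,329.2,81],frame([0,0,-1],X))"
```

```text
time: 20.23
tool_pos: [518.8, 331.7, 283.8]
tcp_rot: [-179.8, 0.0, 104.7]
ft_force: [0.7, -0.1, -2.6]
finger_gap: 33.3
grip_force: 49.6
time: 20.98
tool_pos: [519.9, 328.3, 286.0]
tcp_rot: [179.9, 0.0, 104.6]
ft_force: [0.2, -0.5, -3.6]
finger_gap: 33.6
grip_force: 50.1
rows>=3.3 shift [1.00e-03 1.00e-04 2.05e-01] turn [ 0.0014  0.0006 -0.0004]
```

```bash
python3 -m jog '[0,0,0.03,0,0,0, 0.001,0,0.07,0,0,0, 0.001,0,0.105,0,0,0, 0.001,0,0.13,0,0,0, 0.001,0,0.145,0,0,0, 0.001,0,0.15,0,0,0, 0.001,0,0.15,0,0,0, 0.001,0,0.15,0,0,0]'
python3 -m jog '[0,0,0.008,0,0,0, 0,0,0.018,0,0,0, 0,0,0.028,0,0,0, 0,0,0.037,0,0,0, 0,0,0.044,0,0,0, 0,0,0.049,0,0,0, 0,0,0.052,0,0,0, 0,0,0.053,0,0,0]'
python3 -m jog '[0,0,0.0,0,0,0, 0,0,0.001,0,0,0, 0,0,0.001,0,0,0]'
```

```text
time: 21.98
tool_pos: [520.5, 329.9, 137.3]
tcp_rot: [179.8, 0.0, 104.6]
ft_force: [-0.1, -0.2, -2.9]
finger_gap: 33.2
grip_force: 50.2
time: 22.98
tool_pos: [519.8, 329.5, 82.7]
tcp_rot: [179.9, 0.0, 104.6]
ft_force: [0.3, 0.2, -4.1]
finger_gap: 33.6
grip_force: 50.2
time: 23.35
tool_pos: [519.8, 329.5, 81.9]
tcp_rot: [179.9, 0.0, 104.6]
ft_force: [-1.2, -0.3, -2.6]
finger_gap: 33.2
grip_force: 50.2
```

```bash
python3 -m jog '[0,0,0.0007,0,0,0, 0,0,0.0015,0,0,0, 0,0,0.002,0,0,0, 0,0,0.002,0,0,0]'
python3 -c "
from h import *
print(r.sense()['ft_force'])"
```

```text
time: 23.85
tool_pos: [519.9, 329.6, 81.6]
tcp_rot: [179.9, 0.0, 104.6]
ft_force: [-5.9, -3.5, 11.1]
finger_gap: 33.7
grip_force: 51.7
[-5.91271603 -3.47309465 11.11580977]
```

Seated on the cradle floor. I'll release gently, then retreat.

```bash
python3 -m jog '[0,0,-0.001,0,0,0, 0,0,-0.001,0,0,0, 0,0,-0.001,0,0,0, 0,0,-0.001,0,0,0]' 0.5
python3 -m jog '[0,0,-0.02,0,0,0, 0,0,-0.05,0,0,0, 0,0,-0.1,0,0,0, 0,0,-0.15,0,0,0, -0.03,0,-0.2,0,0,0, -0.07,0,-0.22,0,0,0, -0.07,0,-0.22,0,0,0, -0.07,0,-0.22,0,0,0]'
python3 - <<'E'
from h import *
p=r.snapshot("wrist");save(p,"w6");W=cloud(p);z=W[...,2]
dd=np.hypot(W[...,0]-519.7,W[...,1]-328.8)
for a0,a1,rr in((128,142,30),(36,50,55)):
    q=W[(dd<rr)&(z>a0)&(z<a1)];print(len(q),np.median(q[:,2]) if len(q) else 0,cv2.minAreaRect(q[:,:2].astype(np.float32)) if len(q) else "")
t=r.snapshot("top");save(t,"t2");V=cloud(t)
for k in("jug","media_bottle","flask","dish","filter_box","wash_bottle"):
    d=r.look_for(t,k)[:1];print(k,[np.round(x["bbox"]) for x in d])
hh=(V-P)@n;d=np.linalg.norm((V-P)-hh[...,None]*n,axis=-1);k=(d<38)&(hh>40)&(hh<70);q=V[k];print("knob h",np.percentile(hh[k],[50,95]),cv2.minAreaRect(np.c_[(q-P)@e,(q-P)@l].astype(np.float32)))
print(r.sense())
E
```

```text
time: 24.35
tool_pos: [519.7, 329.4, 80.6]
tcp_rot: [180.0, 0.0, 104.6]
ft_force: [-0.1, -1.0, -0.1]
finger_gap: 64.1
grip_force: 0.0
time: 25.35
tool_pos: [537.0, 262.0, 301.3]
tcp_rot: [179.9, 0.0, 104.6]
ft_force: [0.2, 0.6, -1.4]
finger_gap: 64.0
grip_force: 0.0
1283 135.17657179349337 ((520.6903076171875, 328.851806640625), (33.350181579589844, 29.397966384887695), 14.66761302947998)
1716 42.423046515384996 ((519.585205078125, 328.81158447265625), (74.16214752197266, 65.32403564453125), 14.466110229492188)
jug [array([427., 250., 474., 292.])]
media_bottle [array([244., 153., 336., 224.])]
flask [array([444., 193., 480., 222.])]
dish [array([322., 273., 355., 306.])]
filter_box []
wash_bottle []
knob h [48.29787613 54.35092062] ((0.3171558380126953, -2.4156570434570312), (17.393924713134766, 69.78154754638672), 41.412559509277344)
{'time': 25.75, 'joint_pos': array([ 2.11471881e+01,  6.04051657e+00,  7.96706075e+01, -4.82823538e-02,
        9.42919578e+01,  6.49725733e+00]), 'qd': array([-0.11195682, -0.09145455, -0.11237441, -0.07090661,  0.03013159,
        0.06477373]), 'joint_efforts': array([ 4.59516293e-02, -5.61771798e+01, -5.06253397e+01, -1.46027236e-03,
        4.59690418e-03,  3.26425536e-03]), 'tool_pos': array([536.8298784 , 262.22178308, 300.30937204]), 'tcp_rot': array([1.79997612e+02, 4.81864676e-02, 1.04646318e+02]), 'ft_force': array([-0.03946378, -0.15442029, -0.38196053]), 'wrist_torque': array([-0.04421649,  0.02842079,  0.00196847]), 'grip_force': 0.0, 'finger_gap': 64.30739274620082}
```

View pics/w6.png

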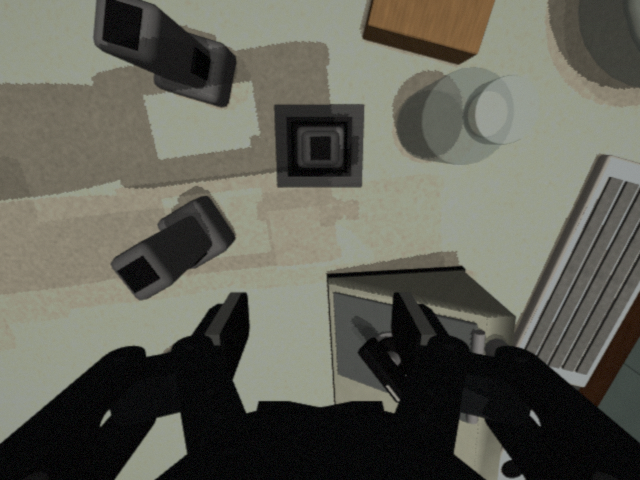

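The picture shows the scanner upright in its cradle at (320,147) and the bystanders where they were. The knob is about 8.5 mm in and turned to its stop.

```bash
python3 -c "
from bench import r
print(r.hand_in())"
```

```text
the job is handed in; nothing more can be done
None
```

I've handed the job in, with no verdict returned: the knob was turned to its stop and stayed in (about 8.5 mm), the scanner was held square 70 mm off the label for about 2 s, and it stands released in its cradle about 1 mm off centre.

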